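# Lock the red coffee bean canister

## Robot

A 6-joint arm with a two-finger parallel gripper is mounted at the origin on the work surface. World frame = base frame: x ahead of the robot, y to its left, z up, the work surface at z = 0. Lengths are in mm, angles in rad, forces in N, time in s.
With the tool pointing down it reaches from about 350 to 875 mm from the base axis. Payload 4.2 kg.
Tool frame: the origin (TCP) lies midway between the tips of the shut fingers; the grasp point (between the pads) lies 19 mm behind it (arm.grip_point_offset is the distance from the TCP to the grasp point, in mm); y points along the fingers, z is the direction in which the jaws open and shut, and the axes are right-handed (so a half turn about y gives the same grasp; the last joint's range is limited). The gripper opens to 85 mm and grips with 20 to 120 N. Pads are 22 mm wide; open, the fingers measure 114 mm over their backs; the gripper's body (76 mm by 85 mm) begins 54 mm behind the grasp point. The pads swing forward as they close: fully open they stand 13 mm farther back than shut.
Start: joints at [1.433, 0.385, 0.008, 0, -1.194, -0.259], TCP at [241.51, 576.431, 231.312] pointing down, gripper open.
Joint ranges: [-3.14, 3.14], [-1.21, 2.06], [-1.07, 1.41], [-3.16, 2.05], [-2.99, -0.16], [-3.1, 3.1]. Speed limits (rad/s): [2.79, 2.79, 3.14, 3.14, 3.14, 3.14].

## Interface

Orientations are given as a unit quaternion [x, y, z, w].
In Python, from bench import arm, optics, job_done, spotter gives the robot as it stands.
- The arm moves only by the tool jog_arm, never from a script. Its arguments are lists of equal length, an entry for each row: "translation": the shift along the tool's x, y, z in units of 50 mm (1.0 is 50 mm), a list of three; "rot": the turn, a rotation vector about the tool's x, y, z in units of 8 degrees (1.0 is 8 degrees), a list of three; "gripper": the opening, from 0 (shut) to 1 (fully open). A call has 1 to 20 rows; each row is the pose to reach, as a shift and turn from the pose measured when the call began, along the tool's axes at that moment; what a row does not reach only later rows make up. A row lasts 1/10 s, in which the tool goes at most 50 mm and 8.59 degrees, less where a joint would pass 70% of its speed; a pose out of reach is approached as far as the arm can. A call with a gripper value outside its range is refused whole. The fingers move at their own pace and stop on an object; the grip force is fixed at half the most. Time passes only in rows, so rows that repeat a pose let the fingers close. It gives the time, the measured TCP pose, the force and the opening at its end, in the units of the state.
- arm.read_state(): the state, without advancing time (a new reading comes with each control period).
- optics.get_image(name): name is "scene" or "top" or "wrist"; returns a dict with "frame" (420x560x3 uint8, red, green, blue), "mtx" (3x3 intrinsics, pixels), "xyz" and "attitude" of the camera in the world; the wrist camera has in their place "T_tool_cam" (4x4, takes a point from camera to tool coordinates, whose origin is the TCP and whose axes are the tool frame's). Camera axes: x right, y down, z forward; pixel columns grow to the right and rows downward; lengths in mm; the calibration is good to about 2 mm. A picture is of the moment at which its call begins: read the wrist's pose just before it. There is no depth.
- job_done(): hands the job in, once; it reports no verdict.
Trained networks look in the newest picture that a camera, given by its name, has taken for a name from the list of things; names that differ only in an ending like _2 or _b are one class to them, and where a whole thing is asked for, a point or a joint stands for the part that bears it (a point fixed in the world has none). Each returns a list of dicts, best first, with "score" (0 to 1); they miss things now and then, are a little off and sometimes report something else, mostly with a low value. They report only what shows in the picture. A call takes as long as a camera call. They do not tell look-alikes from the thing itself.
- spotter.look_for(camera, thing): "centre" ([x, y, z] in mm, in the coordinates of the camera as it stood for that picture, good to about 4 mm: the middle of the surface that is visible of it).
The state is a dict: "clock": time; "joints": joint angles; "joint_vel": joint speeds; "joint_efforts": joint torques, N m; "position": TCP position; "ee_rot": TCP orientation; "contact_force": force on the tool from outside, world axes, zero at the start; "wrist_torque": the same for the moment, N m; "gripper_width": finger opening in mm.
Only numpy, scipy, OpenCV 4.12 (cv2) and the standard library are available. Lean on these libraries where they do the work, as an engineer would, in place of code of your own. Each camera call takes 0.05 s, during which the arm holds its last target. There are 200 camera calls.

## Task

The red-lidded coffee bean canister has been left unlocked: its white lock pin is still standing up. Turn its red knob clockwise (seen from above) until it drops into the hidden notch and the pin sinks into the lid, then let go of it there. Leave the knobs of the black and the green canister as they are.

Things in the scene. Friction and masses are not known exactly. Their poses are not given: they have to be found in the camera images.
- red_knob: Red knob on the red lid of a fixed steel canister (diameter 123 mm, lid top 98 mm above the counter). Origin on the vertical turning axis, 100 mm above the counter, z up. Disc of diameter 44 mm, 14 mm high; on it an upright bar 46 mm long (x), 14 mm thick (y), from 12 to 62 mm above the origin; grip it across y about 45 mm above the origin. Drag about 0.1 N m; it stays where left.
- red_pin (a joint): Lock pin, white head 14 mm wide, 47 mm from the knob axis. Value in m: 0 to 0.001 = up (head top 15 mm above lid), 0.011 = sunk. The knob drives it. Notch 28 to 78 deg clockwise of the start, unmarked; 16 deg before it the torque dips and the knob pulls forward (0.2 N m), past it it pulls back; slack 16 to 31 deg past, then a stop. Let go within 12 deg, it turns in by itself. Too far: turn back.
- black_mark (a point): End of the white line on top of the black canister's knob, 21 mm from its axis and 162 mm above the counter. Canister and knob have the same shape and size as the red one's, in black. Its pin is sunk already: locked, not to be turned.
- green_mark (a point): End of the white line on top of the green canister's knob, 21 mm from its axis and 162 mm above the counter. Canister and knob have the same shape and size as the red one's, in green. Its pin is sunk already: locked, not to be turned.
Things that resemble listed ones, but are neither listed nor needed, are in the scene too. There is more than one size of the part that bears red_knob; the job needs the larger.

How it is judged:
By the outcome, as a careful person would: the job done as asked, in the order asked, and still so for the second after the job is handed in, with the robot touching nothing.
It also fails if it takes over 40 s, if anything falls off the work surface, if the arm or the gripper's body presses on something with over 40 N, if the wrist force passes 120 N, or if a joint passes its speed limit or range.

## Working session

There is one attempt and no reset: what is moved stays moved. The work goes in short steps, Python scripts to look and compute and a tool call to move; the robot and the scene stay as the last step left them, time stands still between calls to the robot, and variables do not carry over. Pictures are saved under pics/ and viewed, about 8 in all and at most 12, crops included, and the job is handed in when it is done.

Besides the shell and the picture viewer there is one more tool, called in YAML: its name, and indented under it one key for each argument. jog_arm: Moves the arm, as the interface text tells. Its arguments: {"type":"object","properties":{"translation":{"type":"array"},"rot":{"type":"array"},"gripper":{"type":"array"}},"required":["translation","rot","gripper"]}

```bash
mkdir -p pics; ls; cat > h.py <<'E'
import numpy as np, cv2
from scipy.spatial.transform import Rotation as R
from bench import arm, optics, job_done, spotter
def pose(o):
    a=np.array(o["attitude"],float)
    return (a if a.shape==(3,3) else R.from_quat(a).as_matrix()), np.array(o["xyz"],float)
def save(o,n): cv2.imwrite("pics/"+n,cv2.cvtColor(o["frame"],cv2.COLOR_RGB2BGR))
E
python3 - <<'E'
from h import *
s=arm.read_state();print(s["clock"],s["position"],s["ee_rot"],s["gripper_width"])
ims=[]
for c in ["scene","top"]:
    o=optics.get_image(c);Rm,t=pose(o);print(c,t,o["mtx"].tolist() if hasattr(o["mtx"],'tolist') else o["mtx"],np.shape(o["attitude"]))
    save(o,c+"1.png")
    for n in ["red_knob","red_pin","black_mark","green_mark"]:
        for d in spotter.look_for(c,n):
            p=np.array(d["centre"]);q=np.array(o["mtx"])@p;print(n,round(d["score"],2),(Rm@p+t).round(),(q[:2]/q[2]).round())
E
```

```text
pics
0.0 [241.28122431 575.91166348 230.21111978] [-0.13930134 -0.692461    0.69398613  0.13955697] 85.48847801515512
scene [985.37822992 261.23972192 870.80435907] [[413.24478950908446, 0.0, 276.78711704137805], [0.0, 413.24478950908446, 213.20146779975715], [0.0, 0.0, 1.0]] (4,)
red_knob 0.94 [496. 214. 112.] [358. 254.]
red_knob 0.72 [329. 203.  84.] [374. 204.]
red_pin 0.58 [533. 218. 115.] [355. 268.]
black_mark 0.81 [ 499. -268.  131.] [167. 180.]
green_mark 0.7 [569.  22. 118.] [262. 247.]
top [ 416.99941648   16.7373741  1174.6392553 ] [[497.45203435428107, 0.0, 273.5602140962569], [0.0, 497.45203435428107, 207.31888501347228], [0.0, 0.0, 1.0]] (4,)
red_knob 0.84 [483. 210. 139.] [163. 199.]
red_knob 0.61 [328. 206. 105.] [168. 273.]
black_mark 0.78 [ 490. -268.  139.] [392. 193.]
green_mark 0.53 [558.  22. 130.] [253. 163.]
```

```bash
python3 - <<'E'
import cv2,numpy as np
a=cv2.imread("pics/scene1.png");b=cv2.imread("pics/top1.png")
print(a.shape)
t=cv2.resize(b[100:320,90:430],(800,518),interpolation=cv2.INTER_CUBIC)
cv2.imwrite("pics/topc.png",t)
E
```

```text
(420, 560, 3)
```

View pics/scene1.png

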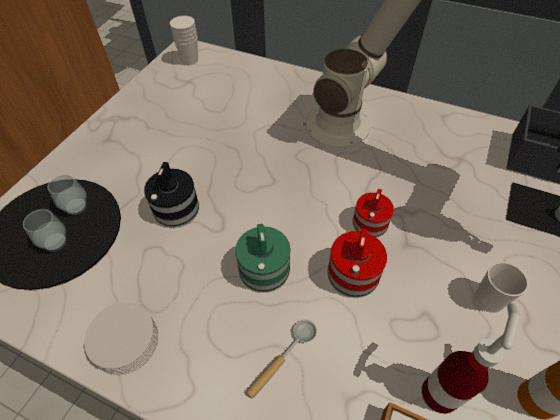

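View pics/topc.png

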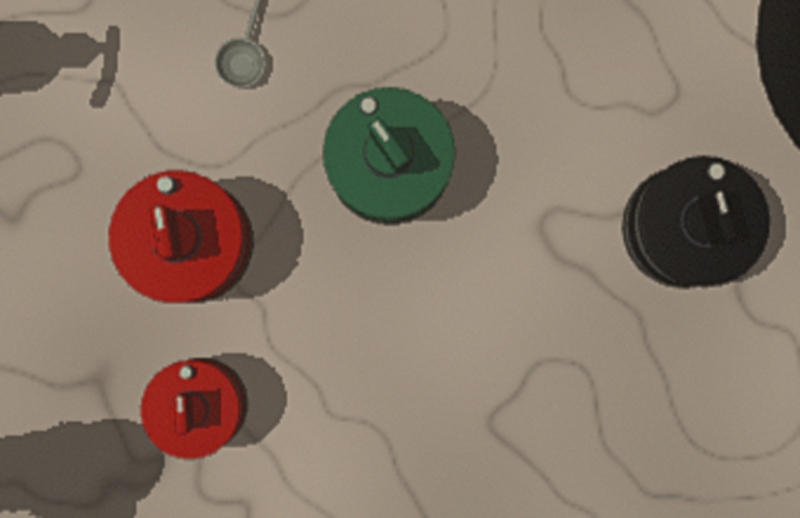

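The candidates for red_knob are the larger red canister at top (163,199) / scene (358,254) and a smaller look-alike at top (168,273) / scene (374,204). The job needs the larger one (lid about 123 mm), so it's the first. In the enlarged crop its bar and white pin are clear. I'll measure its axis and bar direction.

```bash
cat >> h.py <<'E'
def ray(px,K,Rm,t,z):
    d=Rm@np.linalg.solve(np.array(K),[px[0],px[1],1.]);return t+d*(z-t[2])/d[2]
def wrist():
    s=arm.read_state();o=optics.get_image("wrist");T=np.array(o["T_tool_cam"]);Rt=R.from_quat(s["ee_rot"]).as_matrix()
    return s,o,Rt@T[:3,:3],Rt@T[:3,3]+np.array(s["position"])
E
python3 - <<'E'
from h import *
o=optics.get_image("top");Rm,t=pose(o);K=o["mtx"];f=o["frame"].astype(int)
m=((f[...,0]>90)&(f[...,1]<60)&(f[...,2]<60)).astype(np.uint8)
n,l,st,c=cv2.connectedComponentsWithStats(m)
for i in np.argsort(-st[1:,4])[:3]+1: print(st[i],c[i],ray(c[i],K,Rm,t,98))
cs,_=cv2.findContours(m,0,2);cc=max(cs,key=cv2.contourArea);e=cv2.minEnclosingCircle(cc);print(e,ray(e[0],K,Rm,t,98))
for p in [(157.2,188),(162,201)]: print(ray(p,K,Rm,t,162))
s,o,Rm,t=wrist();save(o,"w0.png");Rt=R.from_quat(s["ee_rot"]).as_matrix();print(Rt.round(3));print(np.array(o["T_tool_cam"]).round(2),o["mtx"])
E
```

```text
[ 137  173   56   55 1941] [163.10767646 201.20195775] [482.14211183 217.37081592  98.        ]
[ 150  253   42   42 1075] [169.39255814 274.23627907] [325.41617833 205.22979603  98.        ]
[49 21 19  1 19] [58. 21.] [877.90556655 441.1291621   98.        ]
((164.22348022460938, 199.93849182128906), 28.236637115478516) [484.82934373 214.9638348   98.        ]
[505.25359431 217.12512612 162.        ]
[478.71447737 207.66829299 162.        ]
[[-0.922 -0.    -0.386]
 [ 0.386 -0.    -0.922]
 [ 0.    -1.     0.   ]]
[[  -0.      0.95    0.3   -74.43]
 [   0.     -0.3     0.95 -142.05]
 [   1.      0.     -0.     -0.2 ]
 [   0.      0.      0.      1.  ]] [[348.11244857   0.         280.01686185]
 [  0.         348.11244857 204.39573723]
 [  0.           0.           1.        ]]
```

jog_arm:
  translation:
    - [-7.29,-0.2,4.78]
    - [-7.29,-0.2,4.78]
    - [-7.29,-0.2,4.78]
    - [-7.29,-0.2,4.78]
    - [-7.29,-0.2,4.78]
    - [-7.29,-0.2,4.78]
    - [-7.29,-0.2,4.78]
    - [-7.29,-0.2,4.78]
    - [-7.29,-0.2,4.78]
    - [-7.29,-0.2,4.78]
    - [-7.29,-0.2,4.78]
    - [-7.29,-0.2,4.78]
    - [-7.29,-0.2,4.78]
  rot:
    - [0,-3.7,0]
    - [0,-3.7,0]
    - [0,-3.7,0]
    - [0,-3.7,0]
    - [0,-3.7,0]
    - [0,-3.7,0]
    - [0,-3.7,0]
    - [0,-3.7,0]
    - [0,-3.7,0]
    - [0,-3.7,0]
    - [0,-3.7,0]
    - [0,-3.7,0]
    - [0,-3.7,0]
  gripper: [1,1,1,1,1,1,1,1,1,1,1,1,1]

```text
clock: 1.9
position: [484.8, 216.1, 241.4]
ee_rot: [-0.043, 0.706, -0.706, 0.043]
contact_force: [-1.1, -0.5, -0.1]
gripper_width: 85.5
```

```bash
python3 - <<'E'
from h import *
s,o,Rm,t=wrist();save(o,"w1.png");K=o["mtx"]
np.savez("w1.npz",Rm=Rm,t=t,K=K)
print(s["clock"],s["position"],s["joints"],R.from_quat(s["ee_rot"]).as_matrix().round(3),s["contact_force"])
for p in [(500,215,162),(484.5,214.5,98)]:
    q=np.array(K)@(Rm.T@(np.array(p)-t));print(q[:2]/q[2])
for n in ["red_knob","red_pin"]:
    for d in spotter.look_for("wrist",n): print(n,d["score"],Rm@np.array(d["centre"])+t)
E
```

```text
1.9 [484.83520758 216.0897441  241.3741911 ] [ 7.25017697e-01  2.16850944e-01 -2.06241556e-01 -8.35568550e-05
 -1.14753644e+00  9.67445800e-01] [[-0.993  0.     0.121]
 [-0.121  0.    -0.993]
 [-0.    -1.    -0.   ]] [-1.07935483 -0.54040774 -0.06648282]
[285.9437615  191.20823217]
[283.06662886 189.12520532]
red_knob 0.96 [329.72393869 205.87518604  93.4187934 ]
red_knob 0.75 [487.00112482 214.1326666  144.35611507]
red_pin 0.65 [527.64609331 219.25471885 114.44422586]
red_pin 0.55 [359.18129276 205.5696118   85.2774842 ]
```

View pics/w1.png

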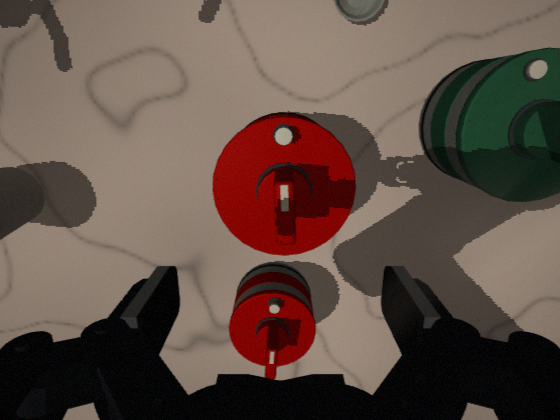

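Wrist view: the red knob is at about (284,190), with its bar upright in the image and so already aligned with the tool. The pin is at (283,135), still up. The small look-alike is at (272,330). Next I'll refine the axis from the lid circle.

```bash
python3 - <<'E'
from h import *
d=np.load("w1.npz");f=cv2.imread("pics/w1.png").astype(int)
m=((f[...,2]>70)&(f[...,1]<50)).astype(np.uint8)
cs,_=cv2.findContours(m,0,1);c=max(cs,key=cv2.contourArea)[:,0]
P=np.array([ray(p,d["K"],d["Rm"],d["t"],98)[:2] for p in c])
from scipy.optimize import least_squares
r=least_squares(lambda v:np.hypot(*(P-v[:2]).T)-v[2],[485,214,61],loss="soft_l1");print(r.x,c.min(0),c.max(0))
pin=ray((283.5,135.5),d["K"],d["Rm"],d["t"],113);print("pin",pin)
w=(f.min(2)>90).astype(np.uint8);n,l,st,ce=cv2.connectedComponentsWithStats(w[175:225,270:300])
i=1+np.argmax(st[1:,4]);print(st[i]);ys,xs=np.nonzero(l==i);
Q=np.array([ray(p,d["K"],d["Rm"],d["t"],162)[:2] for p in np.c_[xs+270,ys+175]])
print(Q.mean(0),Q.min(0),Q.max(0));v=np.linalg.svd(Q-Q.mean(0))[2][0];print(np.degrees(np.arctan2(v[1],v[0])))
E
```

```text
[492.62928819 218.90524686  51.29575142] [213 115] [355 254]
pin [530.57810525 220.04994269 113.        ]
[ 10  10   8  15 106]
[499.70908024 216.55389759] [494.29647628 213.80324547] [504.25798572 219.31416359]
-174.53362315663202
```

jog_arm:
  translation:
    - [0,0.8,0.02]
    - [0,1.5,0.02]
    - [0,2.0,0.02]
    - [0,2.3,0.02]
    - [0,2.3,0.02]
    - [0,2.3,0.02]
    - [0,2.3,0.02]
    - [0,2.3,0.02]
    - [0,2.3,0.02]
    - [0,2.3,0.02]
    - [0,2.3,0.02]
    - [0,2.3,0.02]
  rot:
    - [0,0.1,0]
    - [0,0.1,0]
    - [0,0.1,0]
    - [0,0.1,0]
    - [0,0.1,0]
    - [0,0.1,0]
    - [0,0.1,0]
    - [0,0.1,0]
    - [0,0.1,0]
    - [0,0.1,0]
    - [0,0.1,0]
    - [0,0.1,0]
  gripper: [1,1,1,1,1,0,0,0,0,0,0,0]

```text
clock: 3.25
position: [485.1, 213.2, 127.3]
ee_rot: [0.038, -0.705, 0.707, -0.038]
contact_force: [0.9, -6.0, 4.4]
gripper_width: 13.2
```

```bash
python3 - <<'E'
from h import *
s=arm.read_state();print(s["clock"],s["position"],s["gripper_width"],s["contact_force"],s["wrist_torque"],s["joints"],R.from_quat(s["ee_rot"]).as_matrix().round(3)[:2])
E
```

```text
3.25 [485.10718848 213.24523026 127.26285431] 13.246525175820175 [ 0.86843954 -6.03531486  4.40637388] [-1.68290329 -0.22370071  0.05101565] [ 0.72165824  0.32793857 -0.36902703  0.00258689 -0.87583761  0.95545524] [[-0.994 -0.     0.108]
 [-0.108 -0.003 -0.994]]
```

jog_arm:
  translation:
    - [0,0,0]
    - [0,0,0]
    - [0,0,0]
  rot:
    - [0,0.5,0]
    - [0,1,0]
    - [0,1,0]
  gripper: [0,0,0]

```text
clock: 3.55
position: [485.1, 213.0, 127.3]
ee_rot: [-0.011, -0.706, 0.708, 0.011]
contact_force: [1.2, -1.6, -0.0]
gripper_width: 13.5
```

```bash
cat > st.py <<'E'
from h import *
s=arm.read_state();M=R.from_quat(s["ee_rot"]).as_matrix();print(s["clock"],s["position"].round(1),round(s["gripper_width"],1),s["contact_force"].round(1),s["wrist_torque"].round(3),"j6",s["joints"][5].round(3),"cw deg",83.8+0-0-( -0) if 0 else round(-83.8-np.degrees(np.arctan2(M[1,2],M[0,2])),2))
E
python3 st.py
```

```text
3.55 [485.1 213.  127.3] 13.5 [ 1.2 -1.6 -0. ] [-0.146 -0.18  -0.08 ] j6 0.816 cw deg 8.04
```

jog_arm:
  translation:
    - [0,0,0]
    - [0,0,0]
    - [0,0,0]
  rot:
    - [0,0.5,0]
    - [0,1,0]
    - [0,1,0]
  gripper: [0,0,0]

```text
clock: 3.85
position: [485.1, 213.0, 127.3]
ee_rot: [-0.06, -0.704, 0.705, 0.06]
contact_force: [0.8, -1.0, -1.4]
gripper_width: 13.1
```

```bash
python3 st.py
```

```text
3.85 [485.1 213.  127.3] 13.1 [ 0.8 -1.  -1.4] [-0.116 -0.186 -0.061] j6 0.677 cw deg 15.98
```

jog_arm:
  translation:
    - [0,0,0]
    - [0,0,0]
  rot:
    - [0,0.5,0]
    - [0,0.5,0]
  gripper: [0,0]

```text
clock: 4.05
position: [485.2, 213.0, 127.3]
ee_rot: [-0.084, -0.701, 0.703, 0.084]
contact_force: [0.2, -0.6, -0.5]
gripper_width: 13.1
```

```bash
python3 st.py
```

```text
4.05 [485.2 213.  127.3] 13.1 [ 0.2 -0.6 -0.5] [-0.099 -0.174 -0.137] j6 0.609 cw deg 19.88
```

jog_arm:
  translation:
    - [0,0,0]
    - [0,0,0]
  rot:
    - [0,0.5,0]
    - [0,0.5,0]
  gripper: [0,0]

```text
clock: 4.25
position: [485.2, 213.0, 127.3]
ee_rot: [-0.108, -0.698, 0.7, 0.108]
contact_force: [0.5, 0.1, 0.1]
gripper_width: 13.1
```

```bash
python3 st.py
```

```text
4.25 [485.2 213.  127.3] 13.1 [0.5 0.1 0.1] [-0.099 -0.176 -0.087] j6 0.542 cw deg 23.75
```

jog_arm:
  translation:
    - [0,0,0]
    - [0,0,0]
  rot:
    - [0,0.5,0]
    - [0,0.5,0]
  gripper: [0,0]

```text
clock: 4.45
position: [485.2, 212.9, 127.3]
ee_rot: [-0.132, -0.694, 0.696, 0.131]
contact_force: [-0.3, -1.1, -2.4]
gripper_width: 13.3
```

```bash
python3 st.py
```

```text
4.45 [485.2 212.9 127.3] 13.3 [-0.3 -1.1 -2.4] [-0.067 -0.131 -0.083] j6 0.474 cw deg 27.61
```

jog_arm:
  translation:
    - [0,0,0]
    - [0,0,0]
  rot:
    - [0,0.5,0]
    - [0,0.5,0]
  gripper: [0,0]

```text
clock: 4.65
position: [485.1, 212.9, 127.3]
ee_rot: [-0.155, -0.689, 0.691, 0.154]
contact_force: [1.2, -0.5, -0.9]
gripper_width: 13.3
```

```bash
python3 st.py
```

```text
4.65 [485.1 212.9 127.3] 13.3 [ 1.2 -0.5 -0.9] [-0.11  -0.203 -0.046] j6 0.407 cw deg 31.46
```

jog_arm:
  translation:
    - [0,0,0]
    - [0,0,0]
  rot:
    - [0,0.5,0]
    - [0,0.5,0]
  gripper: [0,0]

```text
clock: 4.85
position: [485.2, 212.9, 127.3]
ee_rot: [-0.178, -0.684, 0.685, 0.178]
contact_force: [0.5, -0.9, 0.2]
gripper_width: 13.1
```

```bash
python3 st.py
```

```text
4.85 [485.2 212.9 127.3] 13.1 [ 0.5 -0.9  0.2] [-0.119 -0.172 -0.087] j6 0.34 cw deg 35.31
```

jog_arm:
  translation:
    - [0,0,0]
    - [0,0,0]
  rot:
    - [0,0.5,0]
    - [0,0.5,0]
  gripper: [0,0]

```text
clock: 5.05
position: [485.1, 212.9, 127.3]
ee_rot: [-0.201, -0.677, 0.679, 0.201]
contact_force: [1.0, -0.9, -0.8]
gripper_width: 13.4
```

```bash
python3 st.py
```

```text
5.05 [485.1 212.9 127.3] 13.4 [ 1.  -0.9 -0.8] [-0.178 -0.127 -0.194] j6 0.273 cw deg 39.18
```

jog_arm:
  translation:
    - [0,0,0]
    - [0,0,0]
  rot:
    - [0,0.5,0]
    - [0,0.5,0]
  gripper: [0,0]

```text
clock: 5.25
position: [485.1, 212.8, 127.3]
ee_rot: [-0.224, -0.67, 0.672, 0.223]
contact_force: [-0.4, -0.3, -0.5]
gripper_width: 13.2
```

```bash
python3 st.py
```

```text
5.25 [485.1 212.8 127.3] 13.2 [-0.4 -0.3 -0.5] [-0.163 -0.175 -0.273] j6 0.205 cw deg 43.06
```

```bash
python3 - <<'E'
from h import *
s,o,Rm,t=wrist();save(o,"w2.png")
K=np.array(o["mtx"])
for z in (113,103):
    q=K@(Rm.T@(np.array([530.6,219,z])-t));print(q[:2]/q[2])
for d in spotter.look_for("wrist","red_pin"): print(d["score"],Rm@np.array(d["centre"])+t)
E
python3 st.py
```

```text
[210.42297957 190.04866152]
[214.26654874 184.82447286]
0.77 [528.16599711 219.16079443 109.32728273]
5.35 [485.1 212.9 127.3] 13.1 [ 0.8 -0.7 -1.1] [-0.142 -0.141 -0.232] j6 0.206 cw deg 43.03
```

View pics/w2.png

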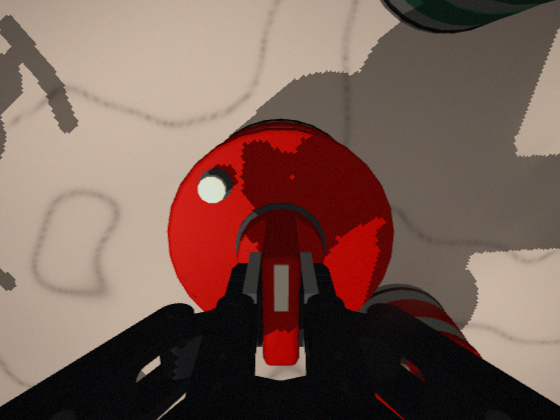

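The grip is aligned with the bar and the pin at (213,189) is still up, with a shadow beside it. The torque has shifted since about 38°, which fits the forward pull that comes before the notch. I'll continue turning.

jog_arm:
  translation:
    - [0,0,0]
    - [0,0,0]
  rot:
    - [0,0.5,0]
    - [0,0.5,0]
  gripper: [0,0]

```text
clock: 5.55
position: [485.1, 212.8, 127.3]
ee_rot: [-0.246, -0.662, 0.664, 0.246]
contact_force: [0.8, -0.5, -0.7]
gripper_width: 13.3
```

```bash
python3 st.py
```

```text
5.55 [485.1 212.8 127.3] 13.3 [ 0.8 -0.5 -0.7] [-0.179 -0.186 -0.238] j6 0.138 cw deg 46.95
```

jog_arm:
  translation:
    - [0,0,0]
    - [0,0,0]
  rot:
    - [0,0.5,0]
    - [0,0.5,0]
  gripper: [0,0]

```text
clock: 5.75
position: [485.1, 212.8, 127.3]
ee_rot: [-0.269, -0.653, 0.655, 0.268]
contact_force: [-0.6, -0.0, -0.0]
gripper_width: 13.4
```

```bash
python3 st.py
```

```text
5.75 [485.1 212.8 127.3] 13.4 [-0.6 -0.  -0. ] [-0.266 -0.171 -0.317] j6 0.07 cw deg 50.83
```

jog_arm:
  translation:
    - [0,0,0]
    - [0,0,0]
  rot:
    - [0,0.25,0]
    - [0,0.25,0]
  gripper: [0,0]

```text
clock: 5.95
position: [485.1, 212.8, 127.3]
ee_rot: [-0.279, -0.649, 0.651, 0.279]
contact_force: [0.1, -1.0, -1.5]
gripper_width: 13.5
```

```bash
python3 st.py
```

```text
5.95 [485.1 212.8 127.3] 13.5 [ 0.1 -1.  -1.5] [-0.133 -0.169 -0.18 ] j6 0.038 cw deg 52.67
```

jog_arm:
  translation:
    - [0,0,0]
    - [0,0,0]
  rot:
    - [0,0.25,0]
    - [0,0.25,0]
  gripper: [0,0]

```text
clock: 6.15
position: [485.1, 212.8, 127.3]
ee_rot: [-0.289, -0.644, 0.646, 0.289]
contact_force: [0.4, -0.5, -1.4]
gripper_width: 13.2
```

```bash
python3 st.py; python3 - <<'E'
from h import *
s,o,Rm,t=wrist();save(o,"w3.png")
K=np.array(o["mtx"])
for z in (113,103):
    q=K@(Rm.T@(np.array([530.6,219,z])-t));print(z,q[:2]/q[2])
f=o["frame"];w=(f.min(2)>190).astype(np.uint8)
n,l,st,ce=cv2.connectedComponentsWithStats(w[:260,120:300])
for i in range(1,n):
    if st[i,4]>100: print(st[i],ce[i]+[120,0])
c=cv2.resize(f[120:330,120:400],None,fx=2,fy=2,interpolation=2);cv2.imwrite("pics/w3c.png",c[...,::-1])
E
```

```text
6.15 [485.1 212.8 127.3] 13.2 [ 0.4 -0.5 -1.4] [-0.225 -0.138  0.092] j6 0.006 cw deg 54.49
113 [198.2119865  204.65124378]
103 [202.67894832 198.695517  ]
[ 70 189  25  24 471] [202.30785563 200.47133758]
```

View pics/w3c.png

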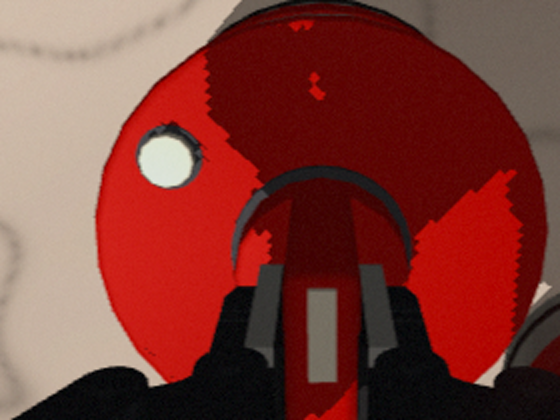

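The pin at (202,200) now lies about 2 px from the predicted sunk position and about 6 px from the raised one. The torque has also changed sign, so the knob is at the notch (about 54°). I'll open the fingers, let it settle, then retreat upward.

jog_arm:
  translation:
    - [0,0,0]
    - [0,0,0]
    - [0,0,0]
    - [0,0,0]
    - [0,0,0]
    - [0,0,0]
    - [0,0,0]
    - [0,-0.5,0]
    - [0,-1.3,0]
    - [0,-2.0,0]
    - [0,-2.3,0]
    - [0,-2.3,0]
    - [0,-2.3,0]
  rot:
    - [0,0,0]
    - [0,0,0]
    - [0,0,0]
    - [0,0,0]
    - [0,0,0]
    - [0,0,0]
    - [0,0,0]
    - [0,0,0]
    - [0,0,0]
    - [0,0,0]
    - [0,0,0]
    - [0,0,0]
    - [0,0,0]
  gripper: [1,1,1,1,1,1,1,1,1,1,1,1,1]

```text
clock: 7.5
position: [484.6, 212.9, 241.7]
ee_rot: [-0.289, -0.644, 0.646, 0.289]
contact_force: [-0.0, -1.1, 0.3]
gripper_width: 85.4
```

```bash
python3 st.py; python3 - <<'E'
from h import *
s,o,Rm,t=wrist();save(o,"w4.png");K=np.array(o["mtx"])
for z in (113,103):
    q=K@(Rm.T@(np.array([530.6,220,z])-t));print(z,q[:2]/q[2])
a=o["frame"][60:270,130:430]
o2=optics.get_image("scene");b=o2["frame"][140:300,140:400]
a=cv2.resize(a,(400,280),interpolation=2);b=cv2.resize(b,(400,246),interpolation=2)
c=np.zeros((280,800,3),np.uint8);c[:,:400]=a;c[:246,400:]=b;cv2.imwrite("pics/w4c.png",c[...,::-1])
E
```

```text
7.5 [484.6 212.9 241.7] 85.4 [-0.  -1.1  0.3] [-0.091  0.056 -0.041] j6 0.006 cw deg 54.52
113 [229.27441971 161.7675752 ]
103 [230.9550063 159.5554383]
```

View pics/w4c.png

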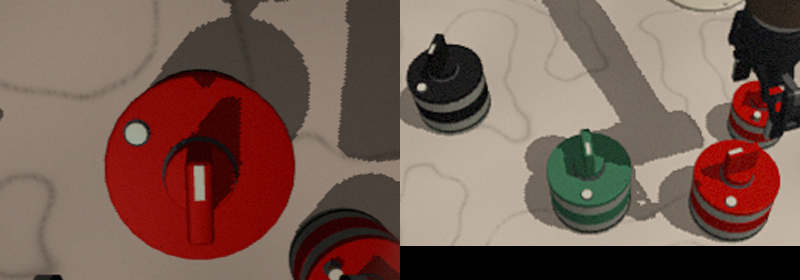

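```bash
python3 - <<'E'
from h import *
o=optics.get_image("scene");Rm,t=pose(o);K=np.array(o["mtx"])
A=cv2.imread("pics/scene1.png");B=o["frame"][...,::-1]
def cen(f):
    w=f[255:285,340:370].astype(float).copy();m=(w.min(2)>120);ys,xs=np.nonzero(m);return xs.mean()+340,ys.mean()+255,m.sum()
print("scene before/after",cen(A),cen(B))
for z in (113,103,102):
    q=K@(Rm.T@(np.array([530.6,219.5,z])-t));print(z,q[:2]/q[2])
for p in ((262,266),(153,197)):  # other canisters unchanged?
    y,x=p[1],p[0];print(np.abs(A[y-45:y+15,x-25:x+25].astype(int)-B[y-45:y+15,x-25:x+25]).mean())
c=np.hstack([cv2.resize(f[225:300,320:395],(380,380),interpolation=2) for f in (A,B)]);cv2.imwrite("pics/cmp.png",c)
E
```

```text
scene before/after (np.float64(355.51851851851853), np.float64(268.1111111111111), np.int64(27)) (np.float64(354.741935483871), np.float64(270.38709677419354), np.int64(31))
113 [355.51997255 267.53114899]
103 [354.86652639 269.90135746]
102 [354.80183971 270.1359918 ]
13.238888888888889
6.624666666666666
```

View pics/cmp.png

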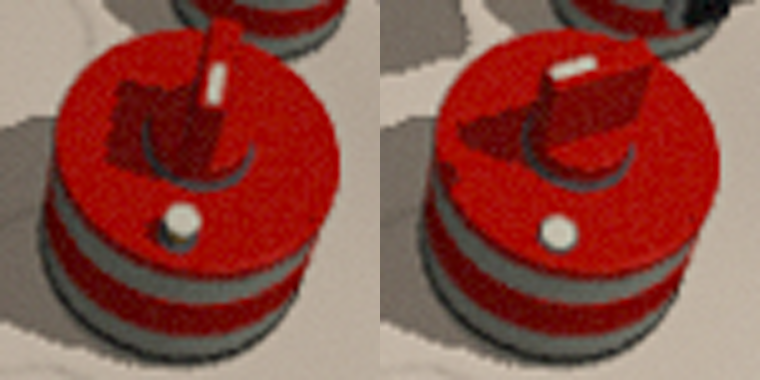

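Before and after: the pin head stood proud with a visible shaft. It is now flush, having moved (-0.8, +2.3) px against a predicted (-0.65, +2.4) px for a 10 mm drop. I'm handing the job in.

```bash
python3 -c "
from h import *
print(job_done())"
```

```text
the job is handed in; nothing more can be done
None
```

I turned the larger red canister's knob about 54° clockwise until it dropped into the notch. I then let go, backed off about 115 mm above it, and handed the job in at about 7.6 s.

- **Pin:** the last pictures show it sunk. In the scene camera its head moved (-0.8, +2.3) px, against (-0.65, +2.4) px predicted for a 10 mm drop.
- **Knob:** after release it stayed in line with the fingers at about 54°. The torque changed sign there, as expected at the notch.
- **Torque readings:** they had an unexplained offset of about -0.15 N m, so I judged the notch from how they changed and from the pin.
- **Black and green canisters:** I never touched them. Their patches in the scene image differ by 6.6 (black) and 13.2 (green) grey levels on average. I put that down to the arm's shadow and did not measure their marks separately.

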